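# Gauge the base of a drawn cup on the inspection post

### The arm

A 6-joint arm with a two-finger parallel gripper is mounted at the origin on the work surface. World frame = base frame: x ahead of the robot, y to its left, z up, the work surface at z = 0. Lengths are in m, angles in rad, forces in N, time in s.
With the tool pointing down it reaches from about 0.375 to 0.825 m from the base axis. Payload 5.5 kg.
Tool frame: the origin (TCP) lies between the finger pads; the fingertips stand 25 mm ahead of it and the grasp point (between the pads) lies 6 mm ahead of it (robot.tip_reach is the distance from the TCP to the fingertips, in m); z points along the fingers, x is the direction in which the jaws open and shut, and the axes are right-handed (so a half turn about z gives the same grasp; the last joint's range is limited). The gripper opens to 85 mm and grips with 20 to 120 N. Pads are 22 mm wide; open, the fingers measure 114 mm over their backs; the gripper's body (76 mm by 85 mm) begins 54 mm behind the grasp point. The pads swing forward as they close: fully open they stand 13 mm farther back than shut.
Start: joints at [1.212, 0.314, -0.047, 1.21, 0, 1.571], TCP at [0.211, 0.562, 0.256] pointing down, gripper open.
Joint ranges: [-2.67, 2.67], [-0.69, 1.73], [-1.03, 1.25], [-2.08, 2.16], [-1.42, 1.45], [-3.14, 3.14]. Speed limits (rad/s): [2.39, 2.39, 3.01, 3.14, 3.14, 3.14].

### API

Orientations are given as a rotation vector (axis times angle).
In Python, from plant import robot gives the robot as it stands.
- The arm moves only by the shell command python3 -m pendant 'ROWS' [OPENING] [FORCE]. ROWS is JSON, a list of rows, each an object with "xyz": the shift along the tool's x, y, z in cm, a list of three; "twist": the turn about the tool's z in rad. In form: [{"xyz": [tx, ty, tz], "twist": twist}, ...]. A call has 1 to 10 rows; each row shifts and turns the commanded pose from where the row before left it, along the tool's axes as they then stand; what a row does not reach is not made up. A row lasts 1/12 s, in which the tool goes at most 41.7 mm and 7.16 degrees, less where a joint would pass 70% of its speed; a pose out of reach is approached as far as the arm can. A call with a gripper value outside its range is refused whole. OPENING is the finger opening in cm, from 0 to 8.54, set as the call begins (- or left out, the last holds). The fingers move at their own pace and stop on an object; FORCE is the grip in N (left out, the last holds). Time passes only in rows, so rows that do not move let the fingers close. It gives the time, the measured TCP pose, the force and the opening at its end, in the units of the state.
- robot.observe(): the state, without advancing time (a new reading comes with each control period).
- robot.snapshot(name): name is "scene" or "side" or "wrist"; returns a dict with "pixels" (384x512x3 uint8, red, green, blue), "depth" (384x512 float32, m along the optical axis (not along the pixel's ray), 0 where there is no reading), "camera_matrix" (3x3 intrinsics, pixels), "world_from_camera" (4x4, takes a point from camera to world coordinates). Camera axes: x right, y down, z forward; pixel columns grow to the right and rows downward; lengths in m; the calibration is good to about 2 mm. The wrist camera is an equidistant fisheye: a pixel r from the principal point sees the ray r / f radians off the axis. A picture is of the moment at which its call begins.
- robot.finish_job(): hands the job in, once; it reports no verdict.
The state is a dict: "time": time; "q": joint angles; "qd": joint speeds; "effort": joint torques, N m; "tool_pos": TCP position; "tool_rot": TCP orientation; "wrist_force": force on the tool from outside, world axes, zero at the start; "torque": the same for the moment, N m; "finger_gap": finger opening in m.
Only numpy, scipy, OpenCV 4.12 (cv2) and the standard library are available. Lean on these libraries where they do the work, as an engineer would, in place of code of your own. Each camera call takes 0.05 s, during which the arm holds its last target. There are 200 camera calls.

### The job

Turn the tall aluminium cup that lies in the cradle upside down onto the thick inspection post, so that its rim sits flat on the post's flange, and let go of it. Then take the gauge probe from its stand and, holding it upright, press its spring tip gently, to about half of its travel, on the ringed spot on the cup's upturned base; finish while still holding the probe there in the gripper, never pressing hard. Leave the other things on the bench where they are.

Things in the scene. Friction and masses are not known exactly. Their poses are not given: they have to be found in the camera images.
- cup: Tall aluminium cup: 56 mm outside diameter, 80 mm long, wall 3 mm, closed base 4 mm thick, about 0.18 kg. Starts lying in the cradle, its mouth pointing away from the robot (+x within 0.45 rad). Origin: centre of the outer face of the closed base; z axis along the cup from base to mouth (level at the start, straight down when inverted on the post).
- cup_rim (a point): Centre of the cup's mouth, in the plane of the rim, 80 mm from the base along the cup's z axis.
- cup_spot (a point): Marked spot on the outer face of the cup's closed base: a dark ring 14 mm across with a bare metal middle 9 mm across, 12 mm off the cup's centre line, towards the cup's -x axis (uppermost while the cup lies in the cradle). This point is the ring's centre. The base faces up once the cup is inverted.
- cradle: Fixed low cradle, 70 mm by 50 mm foot, with two black pads sloping at 35 degrees as an open V (56 mm long, 50 mm wide over all, reaching 33 mm above the table, so narrower than the cup), in which the cup lies with its axis 52 mm above the table, centred along the cradle within 6 mm. Origin: centre of the underside; x axis: the way the cup's mouth points, at the start.
- post: Fixed inspection fixture, left or right of the cradle (the stand is on the other side): 100 mm square grey foot 12 mm thick, dark flange 78 mm across with its top 25 mm above the table, steel post 42 mm in diameter up to 85 mm (top 12 mm tapers to 26 mm). The cup fits over it with 4 mm play all round; seated, its base is 105 mm above the table. Origin: centre of the underside, z up.
- post_seat (a point): Centre of the flange's top face, on the post's axis, 25 mm above the table; z up.
- probe: Gauge probe like a thick pen, 0.15 kg, upright in its stand. Origin: centre of the nose's lower end, 20 mm above the table in the stand; z axis towards its top. Nose 16 mm in diameter from 0 to 45 mm, dark collar 34 mm in diameter to 51 mm, round black handle 24 mm in diameter to 150 mm (hold around 105 mm). A spring tip 8 mm in diameter stands 13 mm out below the nose.
- probe_tip (a point): Flat end of the probe's spring tip, on the probe's axis, 13 mm below the probe's origin while not pressed; it moves with the tip.
- plunger (a joint): How far the probe's spring tip is pressed in, m: 0 out, 0.010 fully in. Spring: about 1.6 N to start it, then 0.4 N per mm (3.6 N at half travel, 5.6 N fully in, rigid after that).
- stand: Fixed grey block, 70 mm square and 65 mm high on a thin 90 mm square plate, with an upright 20 mm hole right through its middle; the probe's collar rests on its top. Lift the probe at least 60 mm to clear it. Origin: centre of the underside.
- short_cup: Bystander: short aluminium cup standing mouth up, 60 mm across, 35 mm high. Origin: centre of the underside.
- gear: Bystander: dark steel gear lying flat, 88 mm across, 30 mm high with its hub. Origin: centre of the underside.
- bolt: Bystander: steel bolt standing on its head, 30 mm across, 57 mm high. Origin: centre of the underside.
- wrench: Bystander: wrench lying at the left side of the bench. Origin: on its underside.
- caliper: Bystander: digital caliper, 210 mm long, lying at the right side. Origin: middle of the beam's underside.
- terminal: Bystander: black handheld terminal, 190 by 72 by 32 mm, lying at the right side. Origin: centre of the underside.

How it is judged:
By the outcome, as a careful person would: the job done as asked, in the order asked, and still so for the second after the job is handed in, while the arm keeps its last pose, push and grip.
It also fails if it takes over 58 s, if anything falls off the work surface, if the arm or the gripper's body presses on something with over 40 N, if the wrist force passes 120 N, or if a joint passes its speed limit or range.

## Working session

There is one attempt and no reset: what is moved stays moved. The work goes in short steps, Python scripts to look and compute and a shell command to move; the robot and the scene stay as the last step left them, time stands still between calls to the robot, and variables do not carry over. Pictures are saved under pics/ and viewed, about 8 in all and at most 12, crops included, and the job is handed in when it is done.

```bash
ls; mkdir -p pics; python3 - <<'E'
from plant import robot
import cv2,numpy as np
for n in ("scene","side"):
    s=robot.snapshot(n); np.savez(f"pics/{n}0.npz",**s)
    cv2.imwrite(f"pics/{n}0.png",s["pixels"][:,:,::-1]); print(n,s["camera_matrix"].round(1).tolist(),s["world_from_camera"].round(3).tolist())
print(robot.observe())
E
```

```text
pics
scene [[360.5, 0.0, 258.6], [0.0, 360.5, 191.8], [0.0, 0.0, 1.0]] [[-0.581, 0.542, -0.607, 1.314], [0.814, 0.392, -0.43, 0.568], [0.004, -0.743, -0.669, 0.928], [0.0, 0.0, 0.0, 1.0]]
side [[387.7, 0.0, 257.9], [0.0, 387.7, 193.0], [0.0, 0.0, 1.0]] [[0.692, -0.379, 0.614, -0.197], [-0.721, -0.34, 0.603, -0.724], [-0.02, -0.86, -0.509, 0.678], [0.0, 0.0, 0.0, 1.0]]
{'time': 0.1, 'q': array([ 1.21199133e+00,  3.14184843e-01, -4.80021427e-02,  1.21021145e+00,
       -6.55683525e-06,  1.57075569e+00]), 'qd': array([-0.00198182, -0.00330882,  0.00092582,  0.00051976, -0.00120136,
        0.00024043]), 'effort': array([-1.61378907e-04, -5.40768921e+01,  3.40540659e+01,  1.11431553e-02,
       -3.09662005e-05,  5.60234259e-08]), 'tool_pos': array([0.21051951, 0.56132104, 0.25549295]), 'tool_rot': array([ 2.58139484e+00,  1.78891990e+00, -2.06202733e-03]), 'wrist_force': array([ 0.1300735 ,  0.24838727, -0.50170559]), 'torque': array([ 0.0214721 , -0.08107539, -0.03034266]), 'finger_gap': 0.08540552607039792}
```

View pics/scene0.png

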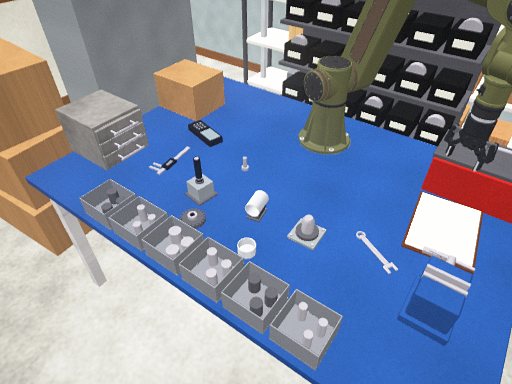

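View pics/side0.png

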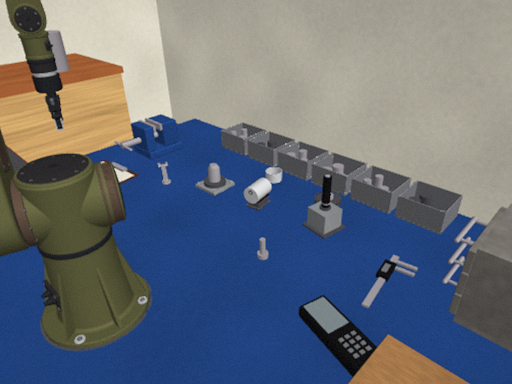

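Scene view: post at about (307,230), cup at (257,204) mouth towards bottom-left of the picture, and stand/probe at (201,180). The side view shows the same three at (214,180), (258,190) and (325,205). Next I measure them from the fused depth clouds.

```bash
cat > h.py <<'E'
import numpy as np,cv2
from plant import robot
from scipy.optimize import least_squares
def cloud(s):
    d=s["depth"]; K=s["camera_matrix"]; T=s["world_from_camera"]
    v,u=np.mgrid[:d.shape[0],:d.shape[1]]
    P=np.stack([(u-K[0,2])/K[0,0]*d,(v-K[1,2])/K[1,1]*d,d],-1)@T[:3,:3].T+T[:3,3]
    P[d<=0]=np.nan
    return P
def proj(s,p):
    T=s["world_from_camera"];c=T[:3,:3].T@(np.asarray(p)-T[:3,3]);c=s["camera_matrix"]@c
    return c[:2]/c[2]
def circ(P,r):
    return least_squares(lambda c:np.hypot(P[:,0]-c[0],P[:,1]-c[1])-r,P[:,:2].mean(0),loss="soft_l1",f_scale=.001).x
def sel(P,c,R,z0,z1):
    Q=P.reshape(-1,3);return Q[(np.hypot(Q[:,0]-c[0],Q[:,1]-c[1])<R)&(Q[:,2]>z0)&(Q[:,2]<z1)]
E
python3 - <<'E'
from h import *
S={n:dict(np.load(f"pics/{n}0.npz")) for n in("scene","side")}
C={n:cloud(s) for n,s in S.items()}
px={"scene":dict(post=(307,225),cup=(257,204),probe=(198,168)),"side":dict(post=(214,174),cup=(258,190),probe=(326,190))}
for n in S:
    g={k:C[n][v,u] for k,(u,v) in px[n].items()}
    print(n,{k:x.round(3).tolist() for k,x in g.items()})
    # table check
    print(" table z", np.nanmedian(C[n][200:215,280:290,2]) )
    p=sel(C[n],g["post"],.05,.034,.068);print(" post",circ(p,.021).round(4),len(p))
    q=sel(C[n],g["probe"],.04,.08,.15);print(" probe",circ(q,.012).round(4),len(q), sel(C[n],g["probe"],.04,.08,.3)[:,2].max())
    q=sel(C[n],g["probe"],.06,.061,.069);print(" stand top mean",q.mean(0).round(4))
A=[]
for n in S:
    q=sel(C[n],C[n][px[n]["cup"][::-1]],.075,.042,.1);A.append(q)
def fit(q):
    # cylinder r=28, axis height .052
    def f(p):
        d=np.array([np.cos(p[2]),np.sin(p[2])]);w=(q[:,:2]-p[:2])@np.array([-d[1],d[0]])
        return np.hypot(w,q[:,2]-p[3])-.028
    m=q[:,:2].mean(0)
    r=least_squares(f,[*m,0,.052],loss="soft_l1",f_scale=.001).x
    t=(q[:,:2]-m)@[np.cos(r[2]),np.sin(r[2])]
    d=np.array([np.cos(r[2]),np.sin(r[2])]); t=(q[:,:2]-r[:2])@d
    lo,hi=np.percentile(t,[1,99]);return r.round(4),(r[:2]+lo*d).round(4),(r[:2]+hi*d).round(4),(hi-lo).round(4)
for q in A+[np.vstack(A)]:print("cup",len(q),*fit(q))
E
```

```text
scene {'post': [0.573, 0.236, 0.068], 'cup': [0.593, 0.051, 0.074], 'probe': [0.618, -0.189, 0.135]}
 table z 0.001452232874040671
 post [0.554  0.2288] 88
 probe [ 0.6109 -0.2004] 101 0.17537615106196214
 stand top mean [ 0.6174 -0.1936  0.0657]
side {'post': [0.542, 0.212, 0.058], 'cup': [0.549, 0.009, 0.07], 'probe': [0.602, -0.205, 0.13]}
 table z 0.0014152736249901099
 post [0.5541 0.2307] 104
 probe [ 0.6114 -0.1984] 183 0.17474496900713798
 stand top mean [ 0.6024 -0.205   0.0657]
cup 298 [0.7288 0.0635 0.1941 0.052 ] [0.5311 0.0247] [0.61   0.0402] 0.0804
cup 413 [0.7461 0.0674 0.1868 0.0521] [0.5283 0.0263] [0.6084 0.0414] 0.0815
cup 711 [0.9524 0.105  0.1852 0.0519] [0.5286 0.0256] [0.6097 0.0408] 0.0824
```

```bash
cat >> h.py <<'E'
from scipy.spatial.transform import Rotation as R
def need(p,ang=None):
    o=robot.observe();M=R.from_rotvec(o["tool_rot"]).as_matrix();a=np.arctan2(M[1,0],M[0,0])
    print("t",round(o["time"],2),"tcp",o["tool_pos"].round(4),"xang",round(a,3),"zax",M[:,2].round(3),"gap",round(o["finger_gap"],4),"F",o["wrist_force"].round(1),"q",o["q"].round(2))
    d=(M.T@(np.asarray(p)-o["tool_pos"]))*100
    print("shift cm",d.round(2),"twist",None if ang is None else round((a-ang+np.pi)%(2*np.pi)-np.pi,3))
E
python3 -m pendant '[{"xyz":[0,0,0],"twist":-0.11},{"xyz":[0,0,0],"twist":-0.11},{"xyz":[0,0,0],"twist":-0.11},{"xyz":[0,0,0],"twist":-0.11},{"xyz":[0,0,0],"twist":-0.11},{"xyz":[-2.93,1.16,0],"twist":0},{"xyz":[-2.93,1.16,0],"twist":0},{"xyz":[-2.93,1.16,0],"twist":0},{"xyz":[-2.93,1.16,0],"twist":0},{"xyz":[-2.93,1.16,0],"twist":0}]' 8.54
python3 -m pendant '[{"xyz":[-2.93,1.16,0],"twist":0},{"xyz":[-2.93,1.16,0],"twist":0},{"xyz":[-2.93,1.16,0],"twist":0},{"xyz":[-2.93,1.16,0],"twist":0},{"xyz":[-2.93,1.16,0],"twist":0},{"xyz":[-2.93,1.16,0],"twist":0},{"xyz":[-2.93,1.16,0],"twist":0},{"xyz":[-2.93,1.16,0],"twist":0},{"xyz":[-2.93,1.16,0],"twist":0},{"xyz":[-2.93,1.16,0],"twist":0}]'
python3 -c "
from h import *
need([.5497,.0293,.058],1.761)"
```

```text
time: 0.93
tool_pos: [0.2958, 0.4275, 0.2559]
tool_rot: [1.999, 2.424, -0.001]
wrist_force: [0.1, 0.6, 0.2]
finger_gap: 0.0851
time: 1.77
tool_pos: [0.4654, 0.1618, 0.2561]
tool_rot: [-1.999, -2.423, 0.001]
wrist_force: [0.3, 1.1, 1.2]
finger_gap: 0.0854
t 1.77 tcp [0.4654 0.1618 0.2561] xang 1.762 zax [-0. -0. -1.] gap 0.0854 F [0.3 1.1 1.2] q [ 0.33  0.11 -0.3   1.16  0.    0.14]
shift cm [-14.61   5.77  19.8 ] twist 0.001
```

```bash

python3 -m pendant '[{"xyz":[-2.92,1.15,0],"twist":0},{"xyz":[-2.92,1.15,0],"twist":0},{"xyz":[-2.92,1.15,0],"twist":0},{"xyz":[-2.92,1.15,0],"twist":0},{"xyz":[-2.93,1.16,0],"twist":0},{"xyz":[0,0,3],"twist":0},{"xyz":[0,0,3],"twist":0},{"xyz":[0,0,3],"twist":0},{"xyz":[0,0,0],"twist":0},{"xyz":[0,0,0],"twist":0}]'
python3 - <<'E'
from h import *
need([.5497,.0293,.058],1.761)
s=robot.snapshot("wrist");cv2.imwrite("pics/w1.png",s["pixels"][:,:,::-1])
E
```

```text
time: 2.6
tool_pos: [0.5476, 0.0307, 0.165]
tool_rot: [-1.997, -2.421, 0.005]
wrist_force: [-0.2, 0.3, 1.8]
finger_gap: 0.0853
t 2.6 tcp [0.5476 0.0307 0.165 ] xang 1.762 zax [-0.004 -0.    -1.   ] gap 0.0853 F [-0.2  0.3  1.8] q [ 0.06  0.28 -0.31  0.99  0.   -0.14]
shift cm [-0.19  0.22 10.7 ] twist 0.001
```

View pics/w1.png

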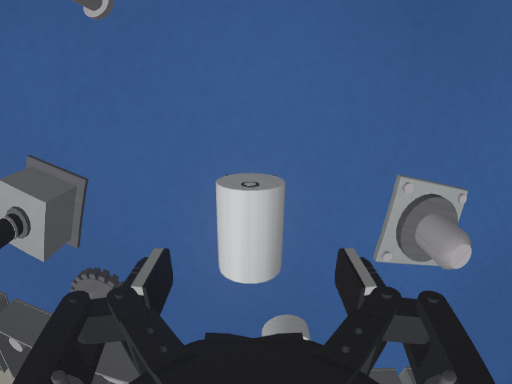

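The wrist view shows the cup centred between the jaws (columns 216–284) and the ringed spot at (250,184). Next I descend, grip lightly and lift.

```bash

python3 -m pendant '[{"xyz":[-0.1,0.1,2.6],"twist":0},{"xyz":[-0.05,0.1,2.6],"twist":0},{"xyz":[0,0,2.6],"twist":0},{"xyz":[0,0,2.6],"twist":0},{"xyz":[0,0,0.2],"twist":0},{"xyz":[0,0,0],"twist":0}]'
python3 -m pendant '[{"xyz":[0,0,0],"twist":0},{"xyz":[0,0,0],"twist":0},{"xyz":[0,0,0],"twist":0},{"xyz":[0,0,0],"twist":0},{"xyz":[0,0,0],"twist":0},{"xyz":[0,0,0],"twist":0},{"xyz":[0,0,0],"twist":0},{"xyz":[0,0,0],"twist":0}]' 4.5 25
python3 -m pendant '[{"xyz":[0,0,0],"twist":0},{"xyz":[0,0,-1],"twist":0},{"xyz":[0,0,-2],"twist":0},{"xyz":[0,0,-3],"twist":0},{"xyz":[0,0,-3],"twist":0},{"xyz":[0,0,-3],"twist":0},{"xyz":[0,0,0],"twist":0},{"xyz":[0,0,0],"twist":0}]'
python3 - <<'E'
from h import *
need([.5497,.0293,.17],1.761)
a=[robot.snapshot("scene")["pixels"][120:280,170:384],robot.snapshot("side")["pixels"][90:250,150:364]]
cv2.imwrite("pics/g1.png",cv2.resize(np.hstack(a),None,fx=1.8,fy=1.8)[:,:,::-1])
E
```

```text
time: 3.15
tool_pos: [0.5517, 0.03, 0.0611]
tool_rot: [-1.999, -2.423, 0.001]
wrist_force: [0.2, -0.1, 0.9]
finger_gap: 0.085
time: 3.82
tool_pos: [0.5537, 0.029, 0.0631]
tool_rot: [1.997, 2.419, 0.003]
wrist_force: [-1.1, -2.7, 7.2]
finger_gap: 0.0564
time: 4.48
tool_pos: [0.5534, 0.0301, 0.1835]
tool_rot: [1.997, 2.421, 0.006]
wrist_force: [-0.8, -0.2, -1.9]
finger_gap: 0.0557
t 4.48 tcp [0.5534 0.0301 0.1835] xang 1.762 zax [ 0.006  0.001 -1.   ] gap 0.0557 F [-0.8 -0.2 -1.9] q [ 0.05  0.26 -0.28  1.02  0.   -0.14]
shift cm [-0.   -0.38  1.35] twist 0.001
```

View pics/g1.png

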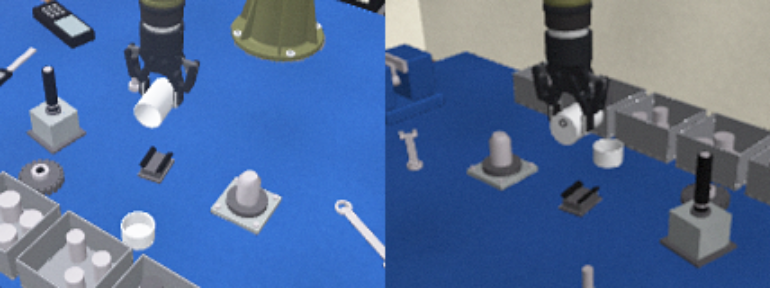

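The cup is held and lifted clear of the cradle, with its mouth about level. I measure its tilt before and after easing the grip to 20 N.

```bash
cat >> h.py <<'E'
def cuptilt(az=0.19):
    "axis of the held cup in the vertical plane at azimuth az, from both clouds"
    o=robot.observe();g=o["tool_pos"]-[0,0,.006];q=[]
    for n in("scene","side"):
        s=robot.snapshot(n);P=cloud(s);m=(s["pixels"].min(-1)>105)&(np.linalg.norm(P-g,axis=-1)<.085);q.append(P[m])
    q=np.vstack(q)
    d=lambda p:np.array([np.cos(p)*np.cos(az),np.cos(p)*np.sin(az),-np.sin(p)])
    side=np.array([-np.sin(az),np.cos(az),0])
    def f(p):
        a=d(p[0]);w=q-g-p[1]*np.cross(a,side)-p[2]*side
        rad=np.linalg.norm(w-np.outer(w@a,a),axis=1)
        t=w@a
        return np.minimum(np.minimum(abs(rad-.028),abs(rad-.025)),abs(t-p[3])+np.maximum(rad-.028,0))
    best=min((least_squares(f,[p0,0,0,-.02],loss="soft_l1",f_scale=.001) for p0 in(0,.4,.8,1.2,1.5)),key=lambda r:r.cost)
    t=(q-g)@d(best.x[0]);print("cup n",len(q),"pitch down",best.x.round(4),"cost/n",best.cost/len(q),"t range",np.percentile(t,[2,98]).round(4))
E
python3 -c "
from h import *
cuptilt()"
python3 -m pendant '[{"xyz":[0,0,0],"twist":0},{"xyz":[0,0,-1],"twist":0},{"xyz":[0,0,1],"twist":0},{"xyz":[0,0,0],"twist":0}]' - 20
python3 -c "
from h import *
cuptilt()"
```

```text
cup n 780 pitch down [-0.0046 -0.0027 -0.0006 -0.0236] cost/n 1.0224703524549664e-06 t range [-0.0258  0.0573]
time: 5.02
tool_pos: [0.5513, 0.0298, 0.1791]
tool_rot: [-1.999, -2.423, 0.001]
wrist_force: [-1.0, -0.1, -3.0]
finger_gap: 0.0562
cup n 775 pitch down [-0.0079 -0.003  -0.0007 -0.0234] cost/n 1.0017731415752395e-06 t range [-0.0257  0.0575]
```

```bash

python3 -m pendant '[{"xyz":[1.4,0.88,0],"twist":0},{"xyz":[2.6,0.88,0],"twist":0},{"xyz":[2.6,0.88,0],"twist":0},{"xyz":[2.6,0.88,0],"twist":0},{"xyz":[2.6,0.88,0],"twist":0},{"xyz":[2.6,0.88,0],"twist":0},{"xyz":[2.6,0.88,0],"twist":0},{"xyz":[2.6,0.88,0],"twist":0},{"xyz":[0,0,0],"twist":0},{"xyz":[0,0,0],"twist":0}]'
python3 -m pendant '[{"xyz":[0,0,0],"twist":0},{"xyz":[0,0,1.5],"twist":0},{"xyz":[0,0,2],"twist":0},{"xyz":[0,0,0],"twist":0},{"xyz":[0,0,0],"twist":0}]'
python3 -c "
from h import *
need([.5835,.2355,.137],1.761)"
```

```text
time: 5.95
tool_pos: [0.5833, 0.237, 0.1797]
tool_rot: [-1.996, -2.426, 0.001]
wrist_force: [-0.4, 0.0, -2.5]
finger_gap: 0.0558
time: 6.37
tool_pos: [0.5823, 0.234, 0.1444]
tool_rot: [-2.0, -2.421, 0.005]
wrist_force: [0.6, 0.2, -1.3]
finger_gap: 0.056
t 6.37 tcp [0.5823 0.234  0.1444] xang 1.761 zax [-0.003 -0.001 -1.   ] gap 0.056 F [ 0.6  0.2 -1.3] q [ 0.38  0.43 -0.14  1.   -0.    0.19]
shift cm [0.12 0.15 0.74] twist -0.0
```

```bash

python3 -m pendant '[{"xyz":[0.1,0,1],"twist":0},{"xyz":[0,0,1],"twist":0},{"xyz":[0,0.2,0.3],"twist":0},{"xyz":[0,0.3,0.3],"twist":0},{"xyz":[0,0.3,0.3],"twist":0},{"xyz":[0,0.2,0.3],"twist":0},{"xyz":[0,0.1,0.3],"twist":0},{"xyz":[0,0.1,0.3],"twist":0},{"xyz":[0,0,0],"twist":0}]'
python3 -c "
from h import *
need([.5835,.2355,.137],1.761);cuptilt()"
```

```text
time: 7.12
tool_pos: [0.5969, 0.2394, 0.1085]
tool_rot: [1.998, 2.422, 0.005]
wrist_force: [0.7, 0.5, 4.9]
finger_gap: 0.0559
t 7.12 tcp [0.5969 0.2394 0.1085] xang 1.762 zax [ 0.003  0.001 -1.   ] gap 0.0559 F [0.7 0.5 4.9] q [ 0.38  0.48 -0.15  0.94 -0.    0.19]
shift cm [-0.12 -1.37 -2.86] twist 0.001
cup n 977 pitch down [ 2.4189e+00  8.8000e-03  9.0000e-04 -2.6100e-02] cost/n 5.162023157375896e-06 t range [-0.037  0.078]
```

```bash

python3 -m pendant '[{"xyz":[0,0.1,0.3],"twist":0},{"xyz":[0,0.05,0.3],"twist":0},{"xyz":[0,0,0.3],"twist":0},{"xyz":[0,0,0.3],"twist":0},{"xyz":[0,0,0],"twist":0}]'
python3 -m pendant '[{"xyz":[0,0,-1.5],"twist":0},{"xyz":[0,0,-3],"twist":0},{"xyz":[0,0,-3],"twist":0},{"xyz":[0,0,-2],"twist":0},{"xyz":[0,0,0],"twist":0},{"xyz":[0,0,0],"twist":0}]'
python3 -c "
from h import *
need([.5835,.2355,.137],1.761);cuptilt()"
```

```text
time: 7.63
tool_pos: [0.6, 0.2402, 0.0975]
tool_rot: [1.997, 2.42, 0.01]
wrist_force: [4.4, 0.7, 7.8]
finger_gap: 0.0561
time: 8.13
tool_pos: [0.5972, 0.2394, 0.191]
tool_rot: [1.999, 2.423, 0.003]
wrist_force: [0.5, 0.3, -1.8]
finger_gap: 0.056
t 8.13 tcp [0.5972 0.2394 0.191 ] xang 1.762 zax [ 0.002  0.001 -1.   ] gap 0.056 F [ 0.5  0.3 -1.8] q [ 0.38  0.42 -0.04  1.11 -0.    0.19]
shift cm [-0.13 -1.44  5.4 ] twist 0.001
cup n 903 pitch down [ 8.57e-01 -1.80e-03 -5.00e-04 -2.26e-02] cost/n 9.021131508175076e-07 t range [-0.0256  0.054 ]
```

Cup pitch is now 49° down. I'll move behind the post and push the upper rim against it to bring the cup upright.

```bash

python3 -m pendant '[{"xyz":[0,-1.2,0],"twist":0},{"xyz":[0,-2.6,0],"twist":0},{"xyz":[0,-2.6,0],"twist":0},{"xyz":[0,-2.6,0],"twist":0},{"xyz":[0,-2.6,0],"twist":0},{"xyz":[-0.1,-2.8,0],"twist":0},{"xyz":[0,0,0],"twist":0},{"xyz":[0,0,3],"twist":0},{"xyz":[0,0,3],"twist":0},{"xyz":[0,0,3],"twist":0}]'
python3 -m pendant '[{"xyz":[0,0,0],"twist":0},{"xyz":[0,1,0],"twist":0},{"xyz":[0,1,0],"twist":0},{"xyz":[0,0.5,0],"twist":0},{"xyz":[0,0.5,0],"twist":0},{"xyz":[0,0.5,0],"twist":0},{"xyz":[0,0.5,0],"twist":0},{"xyz":[0,0.5,0],"twist":0},{"xyz":[0,0,0],"twist":0}]'
python3 -c "
from h import *
p=np.array([.554,.2298]);a=np.array([np.cos(.19),np.sin(.19)])
need([*(p-.049*a),.1],1.761)"
```

```text
time: 9.07
tool_pos: [0.4548, 0.2105, 0.0984]
tool_rot: [-1.999, -2.423, 0.001]
wrist_force: [0.5, 0.7, -2.3]
finger_gap: 0.0561
time: 9.82
tool_pos: [0.4911, 0.2176, 0.0992]
tool_rot: [-1.991, -2.415, 0.021]
wrist_force: [-26.8, -3.6, 10.8]
finger_gap: 0.056
t 9.82 tcp [0.4911 0.2176 0.0992] xang 1.763 zax [-0.018 -0.003 -1.   ] gap 0.056 F [-26.8  -3.6  10.8] q [ 0.41  0.33 -0.41  0.85  0.    0.22]
shift cm [ 0.01  1.5  -0.11] twist 0.002
```

```bash

python3 -c "
from h import *
a=[robot.snapshot('scene')['pixels'][140:260,240:370],robot.snapshot('side')['pixels'][90:210,150:280]]
cv2.imwrite('pics/p1.png',cv2.resize(np.hstack(a),None,fx=3,fy=3)[:,:,::-1])"
```

```text
(no output)
```

View pics/p1.png

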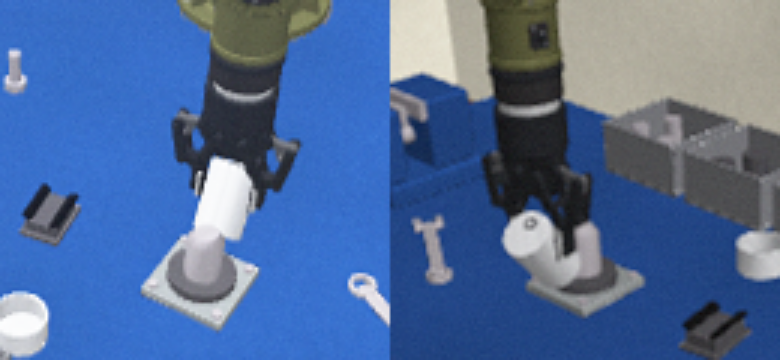

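The side view shows the mouth jammed against the post: the force ratio of about 0.48 sits in the friction cone through the pivot. I'll back off, re-measure, then push again while rising.

```bash

python3 -m pendant '[{"xyz":[0,-1.5,0],"twist":0},{"xyz":[0,-2,0],"twist":0},{"xyz":[0,-2,0],"twist":0},{"xyz":[0,0,-3],"twist":0},{"xyz":[0,0,-3],"twist":0},{"xyz":[0,0,-3],"twist":0},{"xyz":[0,0,0],"twist":0},{"xyz":[0,0,0],"twist":0}]'
python3 -c "
from h import *
p=np.array([.554,.2298]);a=np.array([np.cos(.19),np.sin(.19)])
need([*(p-.08*a),.1],1.761);cuptilt()"
```

```text
time: 10.58
tool_pos: [0.4487, 0.2102, 0.1939]
tool_rot: [1.997, 2.421, 0.011]
wrist_force: [-0.1, -0.4, -2.4]
finger_gap: 0.0564
t 10.58 tcp [0.4487 0.2102 0.1939] xang 1.762 zax [ 0.007  0.003 -1.   ] gap 0.0564 F [-0.1 -0.4 -2.4] q [ 0.44  0.15 -0.4   1.01 -0.    0.25]
shift cm [-0.08  2.64  9.41] twist 0.001
cup n 895 pitch down [ 8.915e-01 -7.500e-03 -5.000e-04 -2.990e-02] cost/n 9.399966866003547e-07 t range [-0.0323  0.047 ]
```

```bash

python3 -m pendant '[{"xyz":[0,-1.7,0],"twist":0},{"xyz":[0,-3,0],"twist":0},{"xyz":[0,0,2],"twist":0},{"xyz":[0,0,3],"twist":0},{"xyz":[0,0,3],"twist":0},{"xyz":[0,0,3],"twist":0},{"xyz":[0,0,1.3],"twist":0},{"xyz":[0,0,0],"twist":0},{"xyz":[0,0,0],"twist":0}]'
python3 -m pendant '[{"xyz":[0,0,0.3],"twist":0},{"xyz":[0,0.4,0.2],"twist":0},{"xyz":[0,0.5,0.1],"twist":0},{"xyz":[0,0.5,0.1],"twist":0},{"xyz":[0,0,0],"twist":0}]'
python3 -c "
from h import *
need([.45,.21,.06],1.761);cuptilt()"
```

```text
time: 11.43
tool_pos: [0.3981, 0.1992, 0.0656]
tool_rot: [-1.998, -2.422, 0.005]
wrist_force: [0.3, -1.0, -2.1]
finger_gap: 0.0558
time: 11.85
tool_pos: [0.4146, 0.2032, 0.0613]
tool_rot: [1.999, 2.423, 0.003]
wrist_force: [-1.5, -0.8, 7.9]
finger_gap: 0.0558
t 11.85 tcp [0.4146 0.2032 0.0613] xang 1.762 zax [ 0.002  0.001 -1.   ] gap 0.0558 F [-1.5 -0.8  7.9] q [ 0.46  0.23 -0.64  0.69  0.    0.26]
shift cm [-0.    3.6   0.14] twist 0.001
cup n 823 pitch down [ 1.1766e+00 -6.0000e-03  3.0000e-04 -3.6000e-02] cost/n 1.1447109861016144e-06 t range [-0.0379  0.0551]
```

```bash

python3 -m pendant '[{"xyz":[0,0.4,0.2],"twist":0},{"xyz":[0,0.4,0.2],"twist":0},{"xyz":[0,0.4,0.2],"twist":0},{"xyz":[0,0.4,0.2],"twist":0},{"xyz":[0,0.3,0.2],"twist":0},{"xyz":[0,0.2,0.2],"twist":0},{"xyz":[0,0,0],"twist":0}]'
python3 -c "
from h import *
need([.45,.21,.06],1.761);cuptilt()"
```

```text
time: 12.53
tool_pos: [0.4378, 0.2083, 0.051]
tool_rot: [1.997, 2.42, 0.01]
wrist_force: [1.4, -0.2, 13.7]
finger_gap: 0.0556
t 12.53 tcp [0.4378 0.2083 0.051 ] xang 1.762 zax [ 0.007  0.003 -1.   ] gap 0.0556 F [ 1.4 -0.2 13.7] q [ 0.44  0.28 -0.61  0.67 -0.    0.25]
shift cm [-0.06  1.24 -0.9 ] twist 0.001
cup n 830 pitch down [ 1.5388 -0.009  -0.     -0.0369] cost/n 3.6350562845937828e-06 t range [-0.0387  0.0427]
```

Cup is about upright on the table (88°), but 9 mm off the pad centre, so I'll release it, measure and regrip centred.

```bash

python3 -m pendant '[{"xyz":[0,0,0],"twist":0},{"xyz":[0,0,0],"twist":0},{"xyz":[0,0,0],"twist":0},{"xyz":[0,0,0],"twist":0},{"xyz":[0,0,0],"twist":0}]' 8
python3 - <<'E'
from h import *
g=robot.observe()["tool_pos"];q=[]
for n in("scene","side"):
    s=robot.snapshot(n);P=cloud(s);P[s["pixels"].min(-1)<105]=np.nan;q.append(sel(P,g,.08,.01,.1));print(n,len(q[-1]),"ztop",np.percentile(q[-1][:,2],97).round(4))
q=np.vstack(q);sd=q[(q[:,2]<.072)];tp=q[q[:,2]>.076]
c=circ(sd,.028);print("centre",c.round(4),"lo/hi",circ(sd[sd[:,2]<.04],.028).round(4),circ(sd[sd[:,2]>.04],.028).round(4),"top mean",tp.mean(0).round(4))
need([*c,.056],1.761)
E
```

```text
time: 13.05
tool_pos: [0.4334, 0.2065, 0.048]
tool_rot: [-1.999, -2.423, 0.001]
wrist_force: [0.3, -0.3, 0.4]
finger_gap: 0.0801
scene 330 ztop 0.0835
side 442 ztop 0.0828
centre [0.4277 0.2077] lo/hi [0.4279 0.2078] [0.4275 0.2076] top mean [0.4296 0.206  0.0812]
t 13.15 tcp [0.4336 0.2065 0.0481] xang 1.762 zax [-0. -0. -1.] gap 0.08 F [-0.4  0.1  0.6] q [ 0.44  0.28 -0.61  0.67 -0.    0.25]
shift cm [ 0.23 -0.55 -0.79] twist 0.001
```

```bash

python3 -m pendant '[{"xyz":[0.23,-0.55,-0.4],"twist":0},{"xyz":[0,0,-0.4],"twist":0},{"xyz":[0,0,0],"twist":0},{"xyz":[0,0,0],"twist":0}]'
python3 -m pendant '[{"xyz":[0,0,0],"twist":0},{"xyz":[0,0,0],"twist":0},{"xyz":[0,0,0],"twist":0},{"xyz":[0,0,0],"twist":0},{"xyz":[0,0,0],"twist":0},{"xyz":[0,0,0],"twist":0}]' 4.5 40
python3 -m pendant '[{"xyz":[0,0,-1],"twist":0},{"xyz":[0,0,-2.5],"twist":0},{"xyz":[0,0,-3],"twist":0},{"xyz":[0,0,-3],"twist":0},{"xyz":[0,0,-2],"twist":0},{"xyz":[0,0,0],"twist":0},{"xyz":[0,0,0],"twist":0}]'
python3 - <<'E'
from h import *
g=robot.observe()["tool_pos"];q=[]
for n in("scene","side"):
    s=robot.snapshot(n);P=cloud(s);P[s["pixels"].min(-1)<105]=np.nan;q.append(sel(P,g,.06,.06,.25))
q=np.vstack(q);z=np.percentile(q[:,2],[2,97]);sd=q[q[:,2]<z[1]-.012];m=sd[:,2].mean()
c=circ(sd,.028);print("z",z,"centre",c.round(4),"lo/hi",circ(sd[sd[:,2]<m],.028).round(4),circ(sd[sd[:,2]>m],.028).round(4))
t=np.array([.554,.2298])+g[:2]-c
need([*t,g[2]],1.761)
E
```

```text
time: 13.48
tool_pos: [0.4282, 0.2081, 0.0568]
tool_rot: [1.999, 2.423, 0.002]
wrist_force: [1.2, -0.2, -1.4]
finger_gap: 0.0799
time: 13.98
tool_pos: [0.428, 0.2078, 0.0566]
tool_rot: [1.999, 2.423, 0.0]
wrist_force: [-1.4, -0.5, 5.2]
finger_gap: 0.0561
time: 14.57
tool_pos: [0.4286, 0.2082, 0.1724]
tool_rot: [1.999, 2.423, 0.004]
wrist_force: [-0.0, -0.2, -2.6]
finger_gap: 0.0557
z [0.11934459 0.19878026] centre [0.4272 0.2087] lo/hi [0.4271 0.209 ] [0.4274 0.2082]
t 14.67 tcp [0.427  0.2074 0.1703] xang 1.762 zax [-0.002 -0.001 -1.   ] gap 0.0555 F [ 0.6  0.4 -1.6] q [ 0.45  0.14 -0.48  0.96  0.    0.26]
shift cm [-0.29 13.02 -0.24] twist 0.001
```

```bash

python3 -m pendant '[{"xyz":[0,1.3,0],"twist":0},{"xyz":[-0.1,2.6,0],"twist":0},{"xyz":[-0.1,2.6,0],"twist":0},{"xyz":[0,2.6,0],"twist":0},{"xyz":[0,2.6,0],"twist":0},{"xyz":[0,1.3,0],"twist":0},{"xyz":[0,0,0],"twist":0},{"xyz":[0,0,0],"twist":0},{"xyz":[0,0,0],"twist":0}]'
python3 - <<'E'
from h import *
g=robot.observe()["tool_pos"];q=[]
for n in("scene","side"):
    s=robot.snapshot(n);P=cloud(s);P[s["pixels"].min(-1)<105]=np.nan;q.append(sel(P,g,.06,.122,.25))
q=np.vstack(q);z=np.percentile(q[:,2],[2,97]);sd=q[q[:,2]<z[1]-.012]
c=circ(sd,.028);print("z",z,"centre",c.round(4))
need([*(np.array([.554,.2298])+g[:2]-c),g[2]],1.761)
E
```

```text
time: 15.42
tool_pos: [0.5542, 0.2299, 0.1697]
tool_rot: [-1.998, -2.422, 0.005]
wrist_force: [0.2, -0.0, -2.0]
finger_gap: 0.0559
z [0.12371783 0.19643851] centre [0.553  0.2305]
t 15.52 tcp [0.5544 0.2302 0.1706] xang 1.762 zax [-0.002 -0.001 -1.   ] gap 0.0557 F [ 0.9 -0.4 -2. ] q [ 0.39  0.36 -0.18  1.03  0.    0.2 ]
shift cm [-0.11  0.06  0.09] twist 0.001
```

Cup centred over the post within about 1 mm, so I lower it in stages.

```bash

python3 -m pendant '[{"xyz":[-0.1,0.05,1.5],"twist":0},{"xyz":[0,0,1.5],"twist":0},{"xyz":[0,0,1.5],"twist":0},{"xyz":[0,0,1.5],"twist":0},{"xyz":[0,0,1],"twist":0},{"xyz":[0,0,1],"twist":0},{"xyz":[0,0,0],"twist":0}]'
python3 -m pendant '[{"xyz":[0,0,0.4],"twist":0},{"xyz":[0,0,0.4],"twist":0},{"xyz":[0,0,0.3],"twist":0},{"xyz":[0,0,0],"twist":0},{"xyz":[0,0,0],"twist":0}]'
```

```text
time: 16.1
tool_pos: [0.555, 0.2292, 0.0894]
tool_rot: [-1.998, -2.422, 0.004]
wrist_force: [-0.3, -0.5, -1.9]
finger_gap: 0.0561
time: 16.52
tool_pos: [0.5573, 0.23, 0.0817]
tool_rot: [1.999, 2.423, 0.003]
wrist_force: [-2.0, -1.0, 4.7]
finger_gap: 0.0562
```

```bash

python3 -m pendant '[{"xyz":[0,0,0],"twist":0},{"xyz":[0,0,0],"twist":0},{"xyz":[0,0,0],"twist":0},{"xyz":[0,0,0],"twist":0},{"xyz":[0,0,0],"twist":0}]' 8.54
python3 -m pendant '[{"xyz":[0,0,-1],"twist":0},{"xyz":[0,0,-2],"twist":0},{"xyz":[0,0,-3],"twist":0},{"xyz":[0,0,-3.5],"twist":0},{"xyz":[0,0,-3.5],"twist":0},{"xyz":[0,0,-3.5],"twist":0},{"xyz":[-2.5,0,0],"twist":0},{"xyz":[-3,0,0],"twist":0},{"xyz":[-3,0,0],"twist":0},{"xyz":[-3,0,0],"twist":0}]'
python3 - <<'E'
from h import *
a=[];q=[]
for n,(r,c) in dict(scene=(180,250),side=(130,165)).items():
    s=robot.snapshot(n);np.savez(f"pics/{n}2.npz",**s);P=cloud(s);q.append(sel(P,[.554,.23],.05,.028,.12));a.append(s["pixels"][r:r+80,c:c+110])
    t=q[-1][q[-1][:,2]>.1];A=np.c_[t[:,:2]-[.554,.23],np.ones(len(t))];print(n,"top plane",np.linalg.lstsq(A,t[:,2],rcond=None)[0].round(4),len(t))
cv2.imwrite("pics/s1.png",cv2.resize(np.hstack(a),None,fx=3.5,fy=3.5,interpolation=2)[:,:,::-1])
q=np.vstack(q);sd=q[q[:,2]<.095];print(circ(sd,.028),circ(sd[sd[:,2]<.06],.028),circ(sd[sd[:,2]>.06],.028))
need([.611,-.1994,.25],None)
E
```

```text
time: 16.93
tool_pos: [0.5566, 0.2297, 0.0802]
tool_rot: [-1.999, -2.423, 0.0]
wrist_force: [0.2, -0.0, 0.5]
finger_gap: 0.0851
time: 17.77
tool_pos: [0.5787, 0.1159, 0.2465]
tool_rot: [1.998, 2.424, 0.002]
wrist_force: [0.3, -0.2, -0.6]
finger_gap: 0.0855
scene top plane [-0.0252 -0.0171  0.1062] 189
side top plane [0.0223 0.0575 0.1059] 116
[0.55605409 0.23119187] [0.55590394 0.2313695 ] [0.55620495 0.23101015]
t 17.87 tcp [0.579  0.1132 0.2462] xang 1.758 zax [ 0.001 -0.001 -1.   ] gap 0.0855 F [-0.4  0.5  0.2] q [ 0.19  0.3  -0.09  1.18 -0.    0.01]
shift cm [-31.31  -2.67  -0.33] twist None
```

View pics/s1.png

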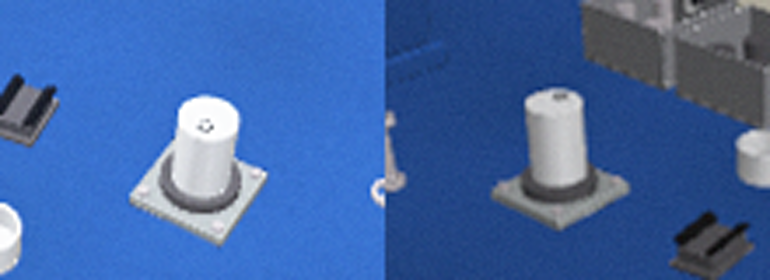

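The picture shows the cup upright on the flange, rim flush, with the ring at crop (205,125) in scene and (561,97) in side. I locate the spot by rays and move over the probe.

```bash

python3 - <<'E'
from h import *
for n,(u0,v0) in dict(scene=(308.6,215.7),side=(215.3,157.7)).items():
    s=dict(np.load(f"pics/{n}2.npz"));K=s["camera_matrix"];T=s["world_from_camera"]
    u,v=int(round(u0)),int(round(v0));g=s["pixels"][v-5:v+6,u-6:u+7].astype(float).mean(-1)
    w=np.clip(np.median(g)-15-g,0,None);yy,xx=np.mgrid[v-5:v+6,u-6:u+7];m=(np.hypot(xx-u0,(yy-v0)*1.3)<5);w=w*m
    c=np.array([(w*xx).sum(),(w*yy).sum()])/w.sum()
    r=T[:3,:3]@np.linalg.solve(K,[*c,1]);p=T[:3,3]+r*(.106-T[2,3])/r[2];print(n,c.round(2),p.round(4))
E
python3 -m pendant '[{"xyz":[-1.3,0,0],"twist":0},{"xyz":[-2.5,-0.2,0],"twist":0},{"xyz":[-3,-0.3,0],"twist":0},{"xyz":[-3.5,-0.3,0],"twist":0},{"xyz":[-3.5,-0.3,0],"twist":0},{"xyz":[-3.5,-0.4,0],"twist":0},{"xyz":[-3.5,-0.4,0],"twist":0},{"xyz":[-3.5,-0.4,0],"twist":0},{"xyz":[-3.5,-0.4,0],"twist":0},{"xyz":[-3.5,0,0],"twist":0}]'
python3 -m pendant '[{"xyz":[0,0,0],"twist":0},{"xyz":[0,0,0],"twist":0},{"xyz":[0,0,0],"twist":0}]'
python3 -c "
from h import *
need([.611,-.1994,.131],1.761)"
```

```text
scene [308.39 215.85] [0.5686 0.2342 0.106 ]
side [215.5  155.34] [0.5795 0.2422 0.106 ]
time: 18.7
tool_pos: [0.6111, -0.197, 0.2458]
tool_rot: [-1.998, -2.424, -0.0]
wrist_force: [0.3, 1.1, -0.1]
finger_gap: 0.0851
time: 18.95
tool_pos: [0.6113, -0.1951, 0.2452]
tool_rot: [-1.998, -2.423, -0.0]
wrist_force: [-0.1, 0.4, 1.0]
finger_gap: 0.0851
t 18.95 tcp [ 0.6113 -0.1951  0.2452] xang 1.762 zax [-0.     0.001 -1.   ] gap 0.0851 F [-0.1  0.4  1. ] q [-0.31  0.4   0.05  1.22  0.   -0.5 ]
shift cm [-0.43 -0.11 11.42] twist 0.001
```

```bash

python3 -m pendant '[{"xyz":[-0.4,-0.1,0],"twist":0},{"xyz":[0,0,2],"twist":0},{"xyz":[0,0,2.5],"twist":0},{"xyz":[0,0,2.5],"twist":0},{"xyz":[0,0,2.5],"twist":0},{"xyz":[0,0,1.9],"twist":0},{"xyz":[0,0,0],"twist":0},{"xyz":[0,0,0],"twist":0}]'
python3 -m pendant '[{"xyz":[0,0,0],"twist":0},{"xyz":[0,0,0],"twist":0},{"xyz":[0,0,0],"twist":0},{"xyz":[0,0,0],"twist":0},{"xyz":[0,0,0],"twist":0},{"xyz":[0,0,0],"twist":0},{"xyz":[0,0,0],"twist":0},{"xyz":[0,0,0],"twist":0},{"xyz":[0,0,0],"twist":0},{"xyz":[0,0,0],"twist":0}]' 1.5 60
python3 -c "
from h import *
need([.611,-.1994,.131],1.761)"
```

```text
time: 19.62
tool_pos: [0.6105, -0.1984, 0.1308]
tool_rot: [-1.996, -2.423, 0.001]
wrist_force: [0.2, -1.1, 0.3]
finger_gap: 0.0856
time: 20.45
tool_pos: [0.6117, -0.2, 0.1323]
tool_rot: [1.999, 2.422, 0.001]
wrist_force: [-0.4, 0.8, 5.6]
finger_gap: 0.0228
t 20.45 tcp [ 0.6117 -0.2     0.1323] xang 1.762 zax [ 0.001 -0.    -1.   ] gap 0.0228 F [-0.4  0.8  5.6] q [-0.32  0.46 -0.12  0.99  0.   -0.51]
shift cm [ 0.07 -0.06  0.13] twist 0.001
```

```bash

python3 -m pendant '[{"xyz":[0,0,-1],"twist":0},{"xyz":[0,0,-2],"twist":0},{"xyz":[0,0,-2.5],"twist":0},{"xyz":[0,0,-2.5],"twist":0},{"xyz":[0,0,-2.5],"twist":0},{"xyz":[0,0,-2.5],"twist":0},{"xyz":[0,0,-1],"twist":0},{"xyz":[0,0,0],"twist":0},{"xyz":[0,0,0],"twist":0}]'
python3 - <<'E'
from h import *
need([.568,.234,.265],1.761)
g=robot.observe()["tool_pos"]
for n in("scene","side"):
    s=robot.snapshot(n);P=cloud(s);q=sel(P,g,.03,.1,.25)
    z=q[:,2];lo=q[(np.hypot(q[:,0]-g[0],q[:,1]-g[1])<.03)]
    h=q[(z>g[2]-.055)&(z<g[2]-.03)];nz=q[(z>g[2]-.107)&(z<g[2]-.07)]
    print(n,"handle",circ(h,.012).round(4),len(h),"nose",circ(nz,.008).round(4),len(nz),"zmin",z.min().round(4),"tcp",g.round(4))
E
```

```text
time: 21.2
tool_pos: [0.6112, -0.1998, 0.2709]
tool_rot: [1.999, 2.423, 0.0]
wrist_force: [0.1, -0.2, -1.8]
finger_gap: 0.0226
t 21.2 tcp [ 0.6112 -0.1998  0.2709] xang 1.762 zax [ 0. -0. -1.] gap 0.0226 F [ 0.1 -0.2 -1.8] q [-0.32  0.39  0.1   1.28  0.   -0.51]
shift cm [43.41  4.    0.59] twist 0.001
scene handle [ 0.6104 -0.2   ] 43 nose [ 0.6107 -0.1998] 36 zmin 0.151 tcp [ 0.6112 -0.1998  0.2709]
side handle [ 0.6101 -0.1977] 79 nose [ 0.6096 -0.1982] 65 zmin 0.1469 tcp [ 0.6112 -0.1998  0.2709]
```

```bash

python3 -m pendant '[{"xyz":[1.5,0.2,0],"twist":0},{"xyz":[3,0.3,0],"twist":0},{"xyz":[3.3,0.3,0],"twist":0},{"xyz":[3.3,0.3,0],"twist":0},{"xyz":[3.3,0.3,0],"twist":0},{"xyz":[3.3,0.3,0],"twist":0},{"xyz":[3.3,0.3,0],"twist":0},{"xyz":[3.3,0.3,0],"twist":0},{"xyz":[3.3,0.3,0],"twist":0},{"xyz":[3.3,0.3,0],"twist":0}]'
python3 -m pendant '[{"xyz":[3.3,0.3,0],"twist":0},{"xyz":[3.3,0.3,0],"twist":0},{"xyz":[3,0.3,0],"twist":0},{"xyz":[2.2,0.2,0],"twist":0},{"xyz":[0,0,0],"twist":0},{"xyz":[0,0,0],"twist":0},{"xyz":[0,0,0],"twist":0}]'
python3 - <<'E'
from h import *
need([.568,.234,.24],1.761)
g=robot.observe()["tool_pos"]
for n in("scene","side"):
    s=robot.snapshot(n);P=cloud(s);q=sel(P,g,.03,.125,.25);z=q[:,2]
    h=q[(z>g[2]-.055)&(z<g[2]-.03)];nz=q[(z>g[2]-.107)&(z<g[2]-.07)]
    print(n,"handle",circ(h,.012).round(4),len(h),"nose",circ(nz,.008).round(4),len(nz),"zmin",z.min().round(4))
    if n=="scene":a=s["pixels"][150:240,250:370]
    else:b=s["pixels"][100:190,160:280]
cv2.imwrite("pics/t1.png",cv2.resize(np.hstack([a,b]),None,fx=3.3,fy=3.3,interpolation=2)[:,:,::-1])
E
```

```text
time: 22.13
tool_pos: [0.5794, 0.1112, 0.2697]
tool_rot: [-1.998, -2.422, 0.003]
wrist_force: [0.2, 0.3, -1.4]
finger_gap: 0.0228
time: 22.72
tool_pos: [0.5685, 0.2269, 0.2701]
tool_rot: [-1.998, -2.423, 0.003]
wrist_force: [0.5, 0.7, -1.8]
finger_gap: 0.0228
t 22.72 tcp [0.5685 0.2269 0.2701] xang 1.762 zax [-0.002 -0.001 -1.   ] gap 0.0228 F [ 0.5  0.7 -1.8] q [ 0.38  0.33  0.01  1.25 -0.    0.19]
shift cm [0.71 0.09 3.01] twist 0.001
scene handle [0.5677 0.2265] 52 nose [0.5683 0.227 ] 40 zmin 0.1481
side handle [0.5674 0.2283] 51 nose [0.5677 0.2279] 50 zmin 0.1512
```

View pics/t1.png

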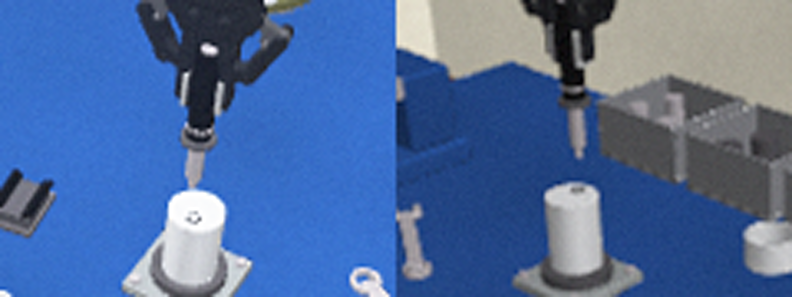

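Probe is upright; the spot shows at crop (194,217) in scene and (577,188) in side. I cast those rays onto the base plane for the last correction.

```bash

python3 - <<'E'
from h import *
g=robot.observe()["tool_pos"]
for n,(u0,v0) in dict(scene=(250+194/3.3,150+217/3.3),side=(160+(577-396)/3.3,100+188/3.3)).items():
    s=robot.snapshot(n);K=s["camera_matrix"];T=s["world_from_camera"];P=cloud(s)
    u,v=int(round(u0)),int(round(v0));G=s["pixels"].mean(-1);print(G[v-5:v+5,u-6:u+7].astype(int))
    q=P[v-4:v+5,u-15:u+16].reshape(-1,3)
    r=T[:3,:3]@np.linalg.solve(K,[u0,v0,1]);p=T[:3,3]+r*(.106-T[2,3])/r[2];print(n,u,v,p.round(4))
E
```

```text
[[251 251 252 251 251 251 251 252 251 250 251 251 253]
 [250 251 251 251 252 252 251 252 251 251 251 251 251]
 [251 250 251 252 253 254 254 253 252 251 250 251 251]
 [251 250 252 253 221 212 178 254 253 252 251 251 250]
 [252 251 252 243 224 250 249 213 254 253 251 251 250]
 [252 252 253 195 142 242 219 105 253 252 251 251 251]
 [247 252 252 248 212 183 160 245 254 252 252 251 252]
 [229 243 250 253 254 249 250 255 253 252 253 254 248]
 [222 225 230 224 239 252 253 252 252 246 245 232 214]
 [222 218 213 202 212 226 228 230 230 220 217 205 200]]
scene 309 216 [0.5675 0.235  0.106 ]
[[ 72  79  74  76  73  73  73  75  76  74  75  75  75]
 [ 72  69  73  75  73  75  74  74  73  72  76  72  72]
 [ 69  74  68  69  65  66  68  68  68  72  73  74  80]
 [ 53  95 111 146 150 142 142 127  97  72  67  71  69]
 [159 176 182 202 172 160 155 148 163 169 136  92  74]
 [208 205 210 192 123 126 121 116 182 209 197 146  87]
 [203 202 204 194 164 153 163 168 188 205 207 197 128]
 [201 203 204 206 204 194 202 207 201 199 204 210 145]
 [204 204 206 206 205 207 208 204 203 205 213 206 134]
 [205 204 206 206 204 200 211 209 206 201 205 192 129]]
side 215 157 [0.5693 0.2338 0.106 ]
```

```bash

python3 -m pendant '[{"xyz":[0.65,0.15,0],"twist":0},{"xyz":[0,0,1],"twist":0},{"xyz":[0,0,1],"twist":0},{"xyz":[0,0,0.9],"twist":0},{"xyz":[0,0,0.5],"twist":0},{"xyz":[0,0,0],"twist":0},{"xyz":[0,0,0],"twist":0},{"xyz":[0,0,0],"twist":0}]'
python3 - <<'E'
from h import *
need([.5687,.234,.2255],1.761)
for i in range(6):
    for n in("scene","side"):
        s=robot.snapshot(n)
        if i==0:
            g=robot.observe()["tool_pos"];P=cloud(s);q=sel(P,g,.03,.122,.25);z=q[:,2]
            h=q[(z>g[2]-.055)&(z<g[2]-.03)];nz=q[(z>g[2]-.106)&(z<g[2]-.07)]
            print(n,"handle",circ(h,.012).round(4),"nose",circ(nz,.008).round(4),len(nz))
            c=s["pixels"][165:235,270:350] if n=="scene" else s["pixels"][110:180,175:255]
            if n=="scene":a=c
    o=robot.observe();print(o["tool_pos"].round(4),o["wrist_force"].round(1))
    if i==0:cv2.imwrite("pics/t2.png",cv2.resize(np.hstack([a,c]),None,fx=4.5,fy=4.5,interpolation=2)[:,:,::-1])
E
```

```text
time: 23.58
tool_pos: [0.5697, 0.2337, 0.2375]
tool_rot: [1.999, 2.423, 0.0]
wrist_force: [-0.0, -0.4, -1.8]
finger_gap: 0.0228
t 23.58 tcp [0.5697 0.2337 0.2375] xang 1.762 zax [ 0.  0. -1.] gap 0.0228 F [-0.  -0.4 -1.8] q [ 0.39  0.35 -0.04  1.18 -0.    0.2 ]
shift cm [ 0.04 -0.09  1.2 ] twist 0.001
scene handle [0.5692 0.2335] nose [0.5693 0.2334] 37
side handle [0.5696 0.2357] nose [0.569  0.2357] 44
[0.5699 0.2338 0.2379] [ 0.2 -0.7 -1.6]
[0.5699 0.2338 0.2378] [-0.6  0.  -1.2]
[0.5697 0.2338 0.2377] [-0.1  0.1 -0.8]
[0.5696 0.2338 0.2375] [ 0.7 -0.3 -1.2]
[0.5696 0.2337 0.2374] [-0.5 -0.2 -1.5]
[0.5696 0.2337 0.2373] [-0.1  0.7 -2. ]
```

View pics/t2.png

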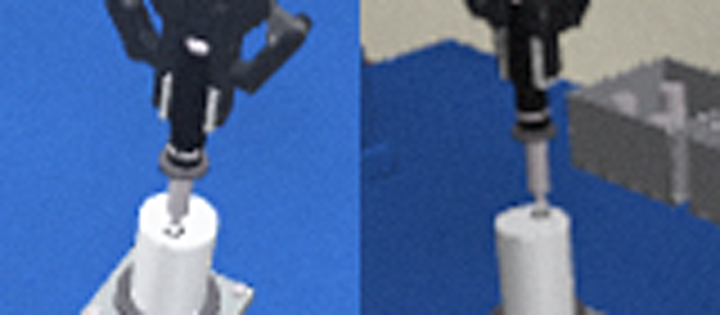

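Both views put the probe axis within about 1 mm of the ring, tip a few mm above. I press down slowly, watching the force (baseline about −1.4 N).

```bash
cat > f.py <<'E'
from h import *
F=[];Z=[]
for i in range(6):
    robot.snapshot("side");o=robot.observe();F.append(o["wrist_force"]);Z.append(o["tool_pos"])
print("t",round(o["time"],2),"F",np.mean(F,0).round(2),"tcp",np.mean(Z,0).round(4))
E
python3 -m pendant '[{"xyz":[0,0,0.3],"twist":0},{"xyz":[0,0,0.3],"twist":0},{"xyz":[0,0,0.1],"twist":0},{"xyz":[0,0,0],"twist":0},{"xyz":[0,0,0],"twist":0}]'
python3 f.py
python3 -m pendant '[{"xyz":[0,0,0.15],"twist":0},{"xyz":[0,0,0.1],"twist":0},{"xyz":[0,0,0],"twist":0},{"xyz":[0,0,0],"twist":0},{"xyz":[0,0,0],"twist":0}]'
python3 f.py
```

```text
time: 24.6
tool_pos: [0.5695, 0.2337, 0.2303]
tool_rot: [1.999, 2.423, -0.0]
wrist_force: [0.3, -1.0, -1.4]
finger_gap: 0.0229
t 24.9 F [-0.15  0.12 -1.22] tcp [0.5695 0.2337 0.2303]
time: 25.32
tool_pos: [0.5696, 0.2337, 0.228]
tool_rot: [1.999, 2.423, 0.0]
wrist_force: [0.4, -0.1, 0.7]
finger_gap: 0.0226
t 25.62 F [-0.58 -0.25  1.42] tcp [0.5696 0.2337 0.2279]
```

```bash

python3 -m pendant '[{"xyz":[0,0,0.1],"twist":0},{"xyz":[0,0,0.1],"twist":0},{"xyz":[0,0,0.05],"twist":0},{"xyz":[0,0,0],"twist":0},{"xyz":[0,0,0],"twist":0},{"xyz":[0,0,0],"twist":0}]'
python3 f.py
python3 - <<'E'
from h import *
q=[]
for n in("scene","side"):
    s=robot.snapshot(n);P=cloud(s);c=s["pixels"][165:245,265:355] if n=="scene" else s["pixels"][110:190,170:260];q.append(c)
    k=sel(P,[.556,.231],.05,.03,.095);print(n,"cup",circ(k,.028).round(4))
    nz=sel(P,[.569,.234],.025,.120,.145);print("nose",circ(nz,.008).round(4),len(nz))
cv2.imwrite("pics/e1.png",cv2.resize(np.hstack(q),None,fx=4.4,fy=4.4,interpolation=2)[:,:,::-1])
E
```

```text
time: 26.12
tool_pos: [0.5696, 0.2338, 0.2254]
tool_rot: [1.999, 2.423, 0.0]
wrist_force: [-0.2, 0.0, 1.5]
finger_gap: 0.0226
t 26.42 F [-0.36 -0.49  2.12] tcp [0.5696 0.2337 0.2254]
scene cup [0.5559 0.2299]
nose [0.5687 0.2337] 29
side cup [0.5561 0.2321]
nose [0.5678 0.2343] 30
```

View pics/e1.png

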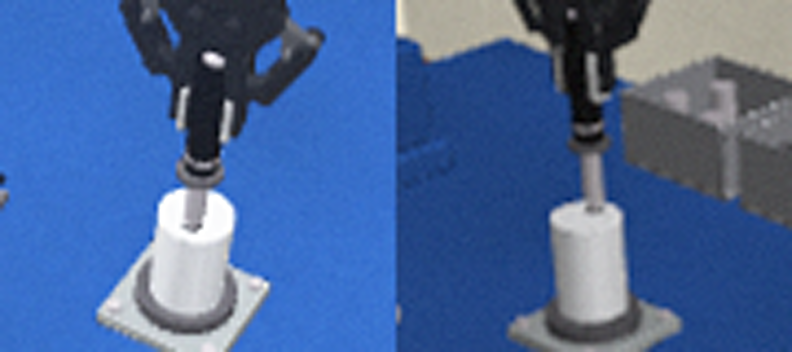

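Both views show the tip on the ringed spot ((193,228) in scene, (594,208) in side) and the cup still seated. The force rise of about 3.4 N and roughly 5 mm of travel agree with half travel, so I'm handing in.

```bash
python3 -c "
from plant import robot
print(robot.finish_job());o=robot.observe();print(o['time'],o['tool_pos'],o['wrist_force'])"
```

```text
the job is handed in; nothing more can be done
None
the job is handed in; nothing more can be done
```

The cup is upside down on the post, and I handed the job in at about 26.5 s, with the gripper holding the probe upright on the ringed spot. No verdict was given.

**Cup:** I gripped it lightly and pivoted it in the jaws, first against the post top, then by dragging its rim on the table. I let it stand upright, regripped it centred, lowered it over the post and let go.

**Last checks:**
- **Seating:** the cup's side measured upright and its base about 106 mm above the table, against a nominal 105 mm. The cup was still in place while pressed.
- **Spring tip:** it is about 5 mm in by height. The force rose about 3.4 N over the unpressed reading, against 3.6 N at half travel.
- **Position on the spot:** before pressing, the probe axis was about 1 mm from the ring's centre on average over the two views. In the final pictures the tip sits on the ring.

**What went wrong or disagreed:**
- One push against the post jammed at about 27 N on the wrist and shifted the cup about 8 mm in the jaws. I backed off and used the table drag instead.
- The two cameras differ by 1–2 mm, within their calibration. The side camera's first fix of the spot was about 1 cm off because of the dark background, so I re-measured it.
- I kept clear of the other things on the bench but did not re-measure their positions at the end.

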